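Model kits laid out on the hobby desk

TASK

Make up tonight's two model kits and set out the parts frame: put the olive green fighter and the yellow paint pot in the orange tray, and the white airliner and the red paint pot in the black tray, everything upright and flat on the tray floor. Lay the grey parts frame, moulded side up, on the sloping plywood rest, centred, with one long edge down at the ledge so that it stays there. Leave the green paint pot and the white glue bottle standing where they are, and let go of everything at the end.

Things in the scene. Friction and masses are not known exactly. Their poses are not given: they have to be found in the camera images.
- fighter: olive green model fighter fuselage with a blue-grey canopy, a propeller hub and a tail fin, belly down: 100 mm long along its x (nose to +x), the middle 26 mm wide (y) and 22 mm high, canopy top at 26 mm, fin top at 30 mm, tailplane 44 mm across 46 mm behind the origin; about 50 g. Origin at the middle of its underside, z up; grip it there across the 26 mm
- airliner: white model airliner fuselage with a blue stripe and blue tail fin, belly down: 104 mm long along its x (nose to +x), the middle 26 mm wide (y) and 24 mm high, fin top at 35 mm, tailplane 44 mm across 44 mm behind the origin; about 50 g. Origin at the middle of its underside, z up; grip it there across the 26 mm
- pot_yellow: yellow paint pot, upright cylinder 30 mm in diameter and 38 mm tall, body and screw cap of that colour, about 45 g; origin at the centre of its underside, z up its axis
- pot_red: red paint pot, upright cylinder 30 mm in diameter and 38 mm tall, body and screw cap of that colour, about 45 g; origin at the centre of its underside, z up its axis
- sprue: grey moulded parts frame lying flat: a rectangle 110 mm (its x) by 80 mm (its y) of rails 5 mm wide and 5 mm high, with a fuselage half along its middle (x) that stands 24 mm wide (y) and 20 mm high for x from -20 to +35 mm: grip it there, across y at the origin, above the rails; rigid, about 60 g. Origin at the centre of its underside, z up, moulded side up
- tray_orange: orange kit tray, open and shallow, fixed to the mat: 130 mm along its x, 150 mm along its y, walls 4 mm thick and 12 mm high, floor 4 mm thick, no divisions; origin at the centre of its underside. A model laid along the tray's y at tray x = -22 mm and a pot at tray x = +34 mm, y = 0, leave room for the fingers
- tray_black: black kit tray, open and shallow, fixed to the mat: 130 mm along its x, 150 mm along its y, walls 4 mm thick and 12 mm high, floor 4 mm thick, no divisions; origin at the centre of its underside. A model laid along the tray's y at tray x = -22 mm and a pot at tray x = +34 mm, y = 0, leave room for the fingers
- easel: sloping plywood rest, fixed, 120 (x) by 140 mm (y); origin: centre of underside. Face 105 mm long rises to +x at 22 deg from a dark ledge 6 mm thick, 10 mm proud of it; corner of face and ledge: line along y at x -50, z 14 mm; top edge x 47, z 53. Frame seated: its origin at x -13, z 29 mm, its x along this y, either way. Friction may stop it short of the ledge; open fingers at most 40 mm there
- pot_green: green paint pot, upright cylinder 30 mm in diameter and 38 mm tall, body and screw cap of that colour, about 45 g; origin at the centre of its underside, z up its axis; not wanted, stays where it is
- glue: white glue bottle with a red cap, 32 mm in diameter and 65 mm tall, standing; origin at the centre of its underside; stays where it is
Things that resemble listed ones, but are neither listed nor needed, are in the scene too. Of the things that look like the fighter, take the one that is farthest from the robot's base at the start. There is more than one size of the sprue; the one meant has the size given above.

How it is judged (in metres and radians):
At the end, for the whole second after the job is handed in: Each model and pot is flat on its tray's floor (origin under 9 mm up, within 0.12 rad of upright). The frame lies on the slope (tilt 0.31 to 0.46 rad), long side along the ledge within 0.12 rad, lower edge within 8 mm of it, centred within 18 mm. All at rest, released (x of fighter in the frame of tray_orange between -0.06 and 0.06 m and y of fighter in the frame of tray_orange between -0.07 and 0.07 m and z of fighter in the frame of tray_orange between -0.002 and 0.009 m and angle between each of fighter, pot_yellow, airliner, pot_red's own z axis and vertical below 0.12 rad and x of pot_yellow in the frame of tray_orange between -0.06 and 0.06 m and y of pot_yellow in the frame of tray_orange between -0.07 and 0.07 m and z of pot_yellow in the frame of tray_orange between -0.002 and 0.009 m and x of airliner in the frame of tray_black between -0.06 and 0.06 m and y of airliner in the frame of tray_black between -0.07 and 0.07 m and z of airliner in the frame of tray_black between -0.002 and 0.009 m and x of pot_red in the frame of tray_black between -0.06 and 0.06 m and y of pot_red in the frame of tray_black between -0.07 and 0.07 m and z of pot_red in the frame of tray_black between -0.002 and 0.009 m and x of sprue in the frame of easel between -0.016 and -0.0045 m and y of sprue in the frame of easel between -0.018 and 0.018 m and z of sprue in the frame of easel between 0.024 and 0.037 m and angle between sprue's own z axis and vertical between 0.31 and 0.46 rad and angle between the x axis of sprue and the y axis of easel, either way round below 0.12 rad and linear speed of each of fighter, airliner, pot_yellow, pot_red, sprue below 0.02 m/s and angular speed of each of fighter, airliner, pot_yellow, pot_red, sprue below 0.3 rad/s); the robot touches nothing.
It fails at once if the green paint pot is moved more than 30 mm or knocked over (distance of pot_green from where it was at the start of the episode above 0.03 m or angle between pot_green's own z axis and vertical above 0.5 rad).
It fails at once if the glue bottle is moved more than 30 mm or knocked over (distance of glue from where it was at the start of the episode above 0.03 m or angle between glue's own z axis and vertical above 0.5 rad).
It also fails if it takes over 131 s, if anything falls off the work surface, if the arm or the gripper's body presses on something with over 40 N, if the wrist force passes 120 N, or if a joint passes its speed limit or range.

ROBOT

A 6-joint arm with a two-finger parallel gripper is mounted at the origin on the work surface. World frame = base frame: x ahead of the robot, y to its left, z up, the work surface at z = 0. Lengths are in m, angles in degrees, forces in N, time in s.
With the tool pointing down it reaches from about 0.325 to 0.85 m from the base axis. Payload 4.4 kg.
Tool frame: the origin (TCP) lies between the finger pads; the fingertips stand 22 mm ahead of it and the grasp point (between the pads) lies 3 mm ahead of it; z points along the fingers, y is the line along which they close (so a half turn about z gives the same grasp; the last joint's range is limited). The gripper opens to 94 mm and grips with 3 to 60 N. Pads are 16 mm wide; open, the fingers measure 119 mm over their backs; the gripper's body (75 mm by 177 mm) begins 78 mm behind the grasp point.
Start: joints at [67.122, 11.837, 88.321, -0, 79.842, -8.623], TCP at [0.142, 0.557, 0.227] pointing down, gripper open.
Joint ranges: [-156.59, 156.59], [-49.26, 127.26], [12.9, 141.05], [-63.56, 243.56], [4.71, 150.69], [-161.64, 161.64]. Speed limits (degrees/s): [159.86, 159.86, 180, 180, 180, 180].

INTERFACE

Orientations are given as [roll, pitch, yaw] about the fixed x, y, z axes, in that order (R = Rz(yaw) Ry(pitch) Rx(roll)).
In Python, from station import observe, read_camera, get_calibration, hand_in gives the robot as it stands.
- The arm moves only by the shell command python3 -m crank 'ROWS' [FORCE]. ROWS is JSON, a list that holds one entry, the list of rows, each a list of 5 numbers: the closure, from 0 (fully open) to 1 (shut), then the shift along the tool's x, y, z scaled (see below), then the turn about the tool's z scaled (see below). In form: [[[claw, dx, dy, dz, twist], ...]]. A call has 1 to 10 rows; each row is the pose to reach, as a shift and turn from the pose commanded when the call began, along the tool's axes at that moment, turning the shorter way round; what a row does not reach only later rows make up. The controller multiplies each number of a shift by 0.2 m and each number of a turn by pi rad. A row lasts 1/8 s, in which the tool goes at most 62.5 mm and 10.7 degrees, less where a joint would pass 70% of its speed; a pose out of reach is approached as far as the arm can. A call with a number of a shift or a turn outside -1 to 1 is refused whole. A call with a gripper value outside its range is refused whole. The fingers move at their own pace and stop on an object; FORCE is the grip in N (left out, the last holds). Time passes only in rows, so rows that repeat a pose let the fingers close. It gives the time, the measured TCP pose, the force, the opening and the grip force at its end, in the units of the state.
- observe(): the state, without advancing time (a new reading comes with each control period).
- read_camera(name): name is "scene" or "top"; returns the picture (384x512x3 uint8, blue, green, red); there is no depth.
- get_calibration(name): a dict with "fx", "fy", "cx", "cy" (pixels), "D" ([k1, k2, p1, p2, k3] as OpenCV has them; the pictures are not rectified), "rvec" (rotation vector, rad) and "tvec" (3), from world to camera coordinates, as OpenCV has them. Camera axes: x right, y down, z forward; pixel columns grow to the right and rows downward; lengths in m; the calibration is good to about 2 mm. A picture is of the moment at which its call begins. get_calibration takes no time and is no camera call.
- hand_in(): hands the job in; it is judged then, once.
The state is a dict: "t": time; "joints": joint angles; "qd": joint speeds; "effort": joint torques, N m; "eef_pos": TCP position; "tcp_rot": TCP orientation; "force": force on the tool from outside, world axes, zero at the start; "ft_torque": the same for the moment, N m; "opening": opening from 0.0 (shut) to 1.0 (fully open); "finger_force": force on a finger pad.
Only numpy, scipy, OpenCV 4.12 (cv2) and the standard library are available. Lean on these libraries where they do the work, as an engineer would, in place of code of your own. Each camera call takes 0.05 s, during which the arm holds its last target. There are 200 camera calls.

## Working session

There is one attempt and no reset: what is moved stays moved. The work goes in short steps, Python scripts to look and compute and a shell command to move; the robot and the scene stay as the last step left them, time stands still between calls to the robot, and variables do not carry over. Pictures are saved under pics/ and viewed, at most 14 in all, crops included, and the job is handed in when it is done.

```bash
mkdir -p pics; python3 - <<'E'
from station import *
import cv2
for n in("top","scene"):
    im=read_camera(n); cv2.imwrite(f"pics/{n}0.png",im); cv2.imwrite(f"pics/{n}0b.png",cv2.resize(im,(800,600),interpolation=cv2.INTER_CUBIC)); print(n,get_calibration(n))
print(observe())
E
```

```text
top {'fx': 446.00819394753177, 'fy': 446.00819394753177, 'cx': 251.86990984553682, 'cy': 197.2853258447801, 'D': array([-0.0114507,  0.       ,  0.       ,  0.       ,  0.       ]), 'rvec': array([ 2.20039902, -1.99786325,  0.21227779]), 'tvec': array([-0.05260592,  0.45027336,  1.13227278])}
scene {'fx': 468.54451261957564, 'fy': 468.54451261957564, 'cx': 257.2378215462891, 'cy': 194.95135873312034, 'D': array([0.00339556, 0.        , 0.        , 0.        , 0.        ]), 'rvec': array([ 1.71909834,  1.76559346, -0.79022686]), 'tvec': array([ 0.04487073, -0.29179947,  1.61882378])}
{'t': 0.1, 'joints': array([ 6.71233466e+01,  1.18775751e+01,  8.83951463e+01,  4.28104775e-04,
        7.98430394e+01, -8.62284769e+00]), 'qd': array([ 0.07446718, -0.15012987, -0.23668841, -0.04126234,  0.08824883,
        0.05563068]), 'effort': array([ 4.26146216e-04, -3.71861744e+01, -2.82295471e+01,  7.01119378e-02,
        3.11016070e-02, -2.99129067e-05]), 'eef_pos': array([0.14131435, 0.55666178, 0.2264368 ]), 'tcp_rot': array([-1.79885611e+02, -1.77724427e-02,  1.65746101e+02]), 'force': array([-0.63241441, -0.54858152, -0.14544916]), 'ft_torque': array([-0.02572507, -0.03191855,  0.00297113]), 'finger_force': 0.0, 'opening': 0.9992299004367327}
```

View pics/top0b.png

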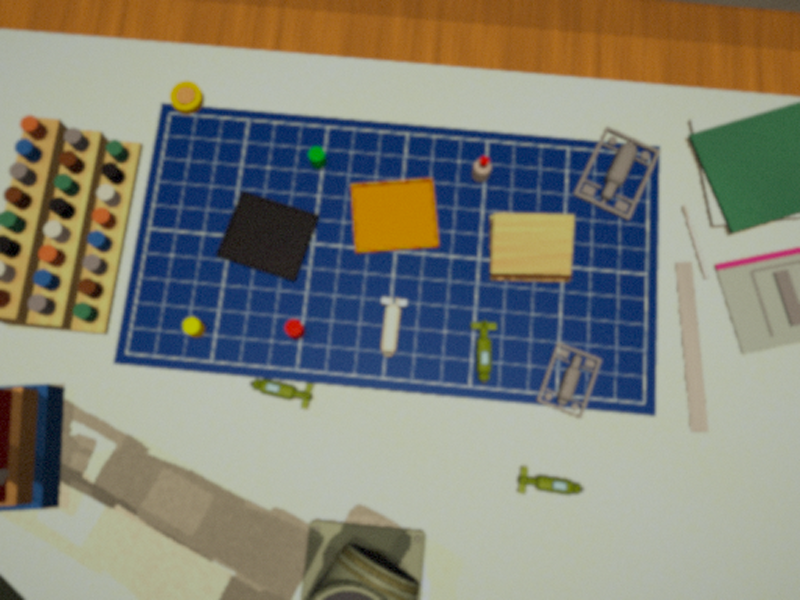

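View pics/scene0b.png

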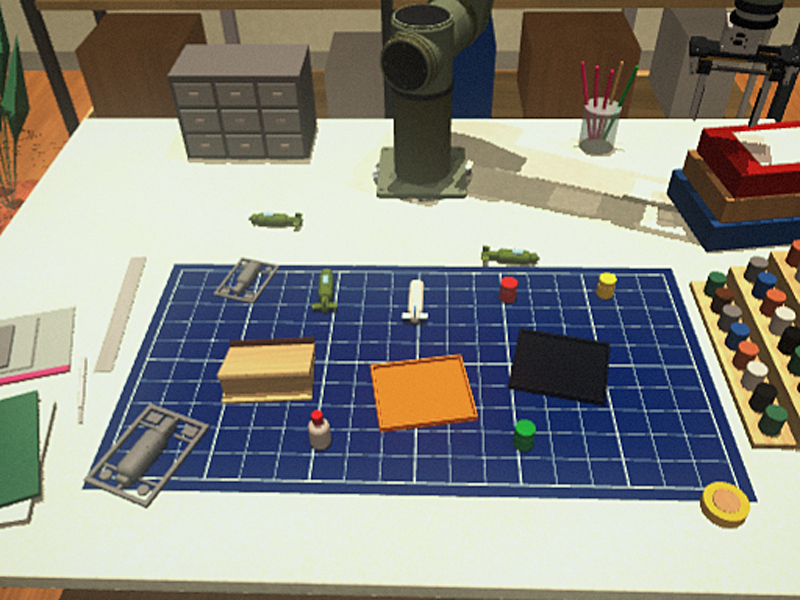

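The top view shows three fighters at (282,390), (485,350) and (550,483). There are two frames, at (618,172) and (570,380). The airliner is at (391,325), yellow pot (192,326), red pot (294,328), green pot (317,156), glue (482,168), black tray (268,236), orange tray (394,215) and easel (532,246) with its dark ledge on the robot side. A yellow tape roll at (186,96) is a distractor. Next I'll measure them.

```bash
cat > h.py <<'E'
import numpy as np, cv2
from station import *
def P(uv,z,n="top"):
    c=get_calibration(n); K=np.array([[c["fx"],0,c["cx"]],[0,c["fy"],c["cy"]],[0,0,1]])
    R=cv2.Rodrigues(c["rvec"])[0]; C=-R.T@c["tvec"]
    p=cv2.undistortPoints(np.array(uv,float).reshape(-1,1,2),K,c["D"]).reshape(-1,2)
    d=np.c_[p,np.ones(len(p))]@R
    return (C+d*((z-C[2])/d[:,2])[:,None])[:,:2]
def seg(im,box,lo,hi,z,n="top"):  # box in 800x600 px
    x0,y0,x1,y1=[int(v/1.5625) for v in box]
    hsv=cv2.cvtColor(im,cv2.COLOR_BGR2HSV)
    m=cv2.inRange(hsv,np.array(lo),np.array(hi)); k=np.zeros_like(m); k[y0:y1,x0:x1]=m[y0:y1,x0:x1]
    v,u=np.nonzero(k); w=P(np.c_[u,v],z,n)
    (cx,cy),(a,b),ang=cv2.minAreaRect(w.astype(np.float32))
    e,V=np.linalg.eigh(np.cov(w.T)); 
    return dict(n=len(u),mean=w.mean(0).round(4),rc=(round(cx,4),round(cy,4)),size=(round(a,3),round(b,3)),rect=round(ang,1),pca=round(np.degrees(np.arctan2(V[1,1],V[0,1])),1),ext=(4*np.sqrt(e)).round(3))
E
cat > m.py <<'E'
from h import *
im=cv2.imread("pics/top0.png")
notblue=lambda box:None
A=[0,0,0];
T=[("f1",(240,365,325,415),[25,110,40],[50,255,255],.012),("f2",(465,310,505,390),[25,90,40],[60,255,255],.012),("f3",(505,455,595,505),[25,110,40],[50,255,255],.012),
("air",(375,285,412,362),[0,0,120],[180,90,255],.012),("yel",(175,305,210,345),[20,120,80],[35,255,255],.019),("red",(275,310,312,345),[0,120,80],[8,255,255],.019),
("redb",(275,310,312,345),[170,120,80],[180,255,255],.019),("green",(300,140,335,175),[45,120,50],[80,255,255],.019),("glue",(465,150,500,185),[0,0,100],[180,90,255],.03),
("orange",(340,165,450,265),[8,120,80],[25,255,255],.008),("black",(205,180,330,290),[0,0,0],[180,130,75],.008),("easel",(480,200,585,290),[10,30,90],[35,200,255],.03),
("spL",(570,120,665,225),[0,0,40],[180,100,255],.004),("spS",(530,335,610,420),[0,0,40],[180,100,255],.004)]
for n,*a in T:
    try: print(n,seg(im,*a))
    except Exception as e: print(n,str(e)[:80])
a=cv2.resize(im[205:330,140:400],(780,375),interpolation=cv2.INTER_CUBIC)
cv2.imwrite("pics/c1.png",a)
cv2.imwrite("pics/c2.png",cv2.resize(im[65:270,300:430],None,fx=2.9*1.0,fy=2.9,interpolation=cv2.INTER_CUBIC))
E
python3 m.py
```

```text
f1 {'n': 201, 'mean': array([0.3001, 0.1595]), 'rc': (0.2964, 0.1689), 'size': (0.099, 0.038), 'rect': 89.7, 'pca': np.float64(83.1), 'ext': array([0.029, 0.122])}
f2 {'n': 246, 'mean': array([ 0.4079, -0.1682]), 'rc': (0.4017, -0.1688), 'size': (0.101, 0.038), 'rect': 4.2, 'pca': np.float64(-176.7), 'ext': array([0.031, 0.127])}
f3 {'n': 211, 'mean': array([ 0.191 , -0.2843]), 'rc': (0.196, -0.2933), 'size': (0.038, 0.101), 'rect': 3.6, 'pca': np.float64(86.3), 'ext': array([0.029, 0.123])}
air {'n': 456, 'mean': array([ 0.4384, -0.0051]), 'rc': (0.4379, -0.0109), 'size': (0.133, 0.049), 'rect': 5.8, 'pca': np.float64(179.4), 'ext': array([0.039, 0.134])}
yel {'n': 129, 'mean': array([0.3948, 0.3355]), 'rc': (0.3951, 0.3351), 'size': (0.038, 0.029), 'rect': 69.4, 'pca': np.float64(64.7), 'ext': array([0.031, 0.04 ])}
red {'n': 69, 'mean': array([0.4079, 0.1593]), 'rc': (0.4069, 0.1599), 'size': (0.025, 0.022), 'rect': 7.2, 'pca': np.float64(-145.8), 'ext': array([0.024, 0.028])}
redb {'n': 43, 'mean': array([0.4098, 0.1618]), 'rc': (0.4084, 0.1587), 'size': (0.033, 0.028), 'rect': 5
[... 539 characters left out ...]
': array([0.153, 0.174])}
black {'n': 2324, 'mean': array([0.574 , 0.2304]), 'rc': (0.5748, 0.2309), 'size': (0.152, 0.131), 'rect': 76.7, 'pca': np.float64(76.7), 'ext': array([0.149, 0.172])}
easel {'n': 2296, 'mean': array([ 0.5923, -0.238 ]), 'rc': (0.5921, -0.2392), 'size': (0.126, 0.15), 'rect': 4.0, 'pca': np.float64(103.0), 'ext': array([0.143, 0.167])}
spL {'n': 2704, 'mean': array([ 0.7787, -0.3962]), 'rc': (0.7616, -0.3913), 'size': (0.216, 0.176), 'rect': 2.4, 'pca': np.float64(178.9), 'ext': array([0.194, 0.238])}
spS {'n': 1594, 'mean': array([ 0.3581, -0.3185]), 'rc': (0.374, -0.3174), 'size': (0.143, 0.135), 'rect': 5.5, 'pca': np.float64(166.4), 'ext': array([0.128, 0.159])}
```

View pics/c1.png

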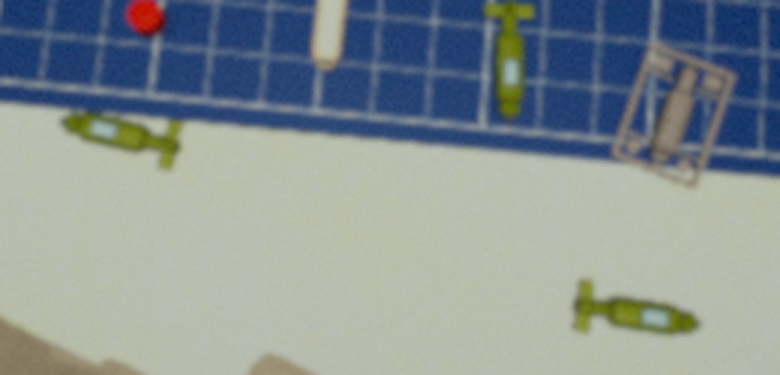

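View pics/c2.png

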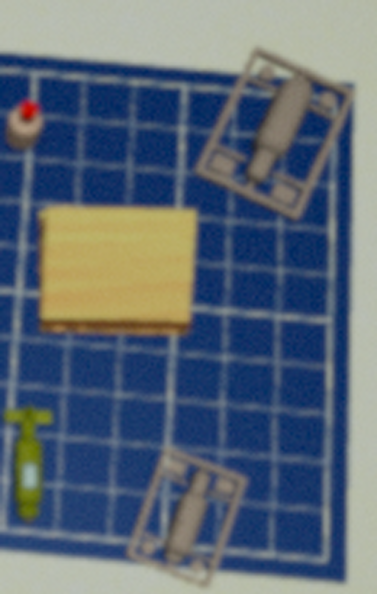

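There are three look-alike fighters, at (282,390), (485,350) and (550,483). The one at (485,350) is 0.44 m from the base against about 0.34 m for the other two, so I take it. I'll check the two frames, at (570,380) and (618,172), by their corner sizes. The crops show the fighter and airliner noses pointing at the robot, and the small frame's thick part also on the robot side.

```bash
cat > m2.py <<'E'
from h import *
im=cv2.imread("pics/top0.png")
f=lambda pts:(np.array(pts,float)+.5)/2.9-.5+[300,65]
for n,p in (("small",[(168,446),(247,479),(207,585),(129,552)]),("large",[(258,50),(352,90),(297,217),(198,173)])):
    w=P(f(p),.004); e=np.roll(w,-1,0)-w
    print(n,w.mean(0).round(4),np.linalg.norm(e,axis=1).round(3),np.degrees(np.arctan2(e[:,1],e[:,0])).round(1))
c=get_calibration("top");R=cv2.Rodrigues(c["rvec"])[0];print("cam",-R.T@c["tvec"])
t=P(f([(40,208),(196,210)]),.053); l=P(f([(40,332),(190,334)]),.022)
for w in(t,l): print("easel edge",w.round(4),w.mean(0).round(4),np.degrees(np.arctan2(*(w[0]-w[1])[::-1])).round(1)-90, np.linalg.norm(w[0]-w[1]))
for lo in ([0,0,150],[0,0,170],[0,0,190]): print("air",seg(im,(378,290,410,360),lo,[180,60,255],.012))
a=im[180:240,235:270];b=im[200:255,295:325];s=im[215:270,340:388]
pad=lambda q:cv2.resize(q,None,fx=6,fy=6,interpolation=cv2.INTER_CUBIC)
H=360;o=np.zeros((H,700,3),np.uint8);x=0
for q in map(pad,(a,b,s)): o[:q.shape[0],x:x+q.shape[1]]=q; x+=q.shape[1]+10
cv2.imwrite("pics/c3.png",o)
E
python3 m2.py
```

```text
small [ 0.3687 -0.3214] [0.079 0.107 0.076 0.107] [-107.9  161.9   72.3  -16.9]
large [ 0.7578 -0.3926] [0.101 0.149 0.105 0.148] [-109.9  159.7   69.7  -21.8]
cam [ 0.20212716 -0.03755066  1.20220202]
easel edge [[ 0.637  -0.1594]
 [ 0.6491 -0.3051]] [ 0.6431 -0.2323] 4.700000000000003 0.14619554042799665
easel edge [[ 0.5257 -0.171 ]
 [ 0.5373 -0.3118]] [ 0.5315 -0.2414] 4.700000000000003 0.1412764128103206
air {'n': 321, 'mean': array([ 0.4357, -0.0056]), 'rc': (0.4323, -0.0058), 'size': (0.045, 0.095), 'rect': 88.2, 'pca': np.float64(178.3), 'ext': array([0.034, 0.114])}
air {'n': 249, 'mean': array([ 0.4343, -0.0055]), 'rc': (0.4333, -0.0111), 'size': (0.091, 0.038), 'rect': 5.5, 'pca': np.float64(178.2), 'ext': array([0.029, 0.108])}
air {'n': 88, 'mean': array([ 0.4279, -0.0052]), 'rc': (0.4272, -0.0051), 'size': (0.011, 0.07), 'rect': 88.6, 'pca': np.float64(179.8), 'ext': array([0.012, 0.082])}
```

View pics/c3.png

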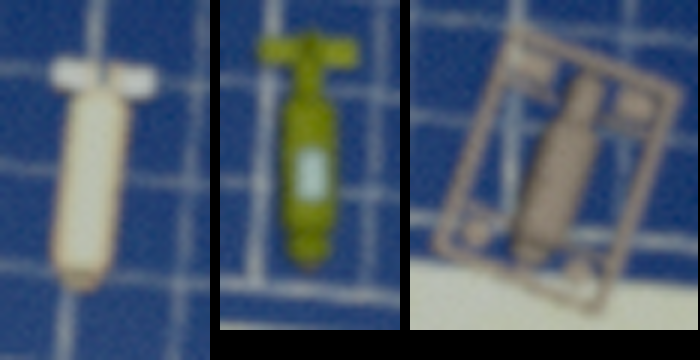

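```bash
python3 - <<'E'
from h import *
g=lambda p,o:(np.array(p,float)+.5)/6-.5+o
def line(n,p,o,z,L,k):
    w=P(g(p,o),z); d=w[0]-w[1]; print(n,np.linalg.norm(d).round(3),"yaw",np.degrees(np.arctan2(d[1],d[0])).round(1),"origin",(w[1]+d/np.linalg.norm(d)*k).round(4),(w[0]-d/np.linalg.norm(d)*L).round(4))
line("air nose,tail",[(79,288),(104,75)],[235,180],.012,.052,.044)
line("fig nose,tail",[(89,267),(91,50)],[295,200],.011,.05,.046)
w=P(g([(102,28),(270,92),(190,310),(26,245)],[340,215]),.004);e=np.roll(w,-1,0)-w
print("sprue",w.mean(0).round(4),np.linalg.norm(e,axis=1).round(3),np.degrees(np.arctan2(e[:,1],e[:,0])).round(1))
im=cv2.imread("pics/scene0.png"); cv2.imwrite("pics/c4.png",cv2.resize(im[205:270,130:215],(765,585),interpolation=cv2.INTER_CUBIC))
E
```

```text
air nose,tail 0.099 yaw 179.0 origin [ 0.4318 -0.0061] [ 0.429 -0.006]
fig nose,tail 0.098 yaw -176.6 origin [ 0.4012 -0.1704] [ 0.3987 -0.1705]
sprue [ 0.3679 -0.3205] [0.08  0.106 0.077 0.105] [-106.   162.4   73.6  -16. ]
```

View pics/c4.png

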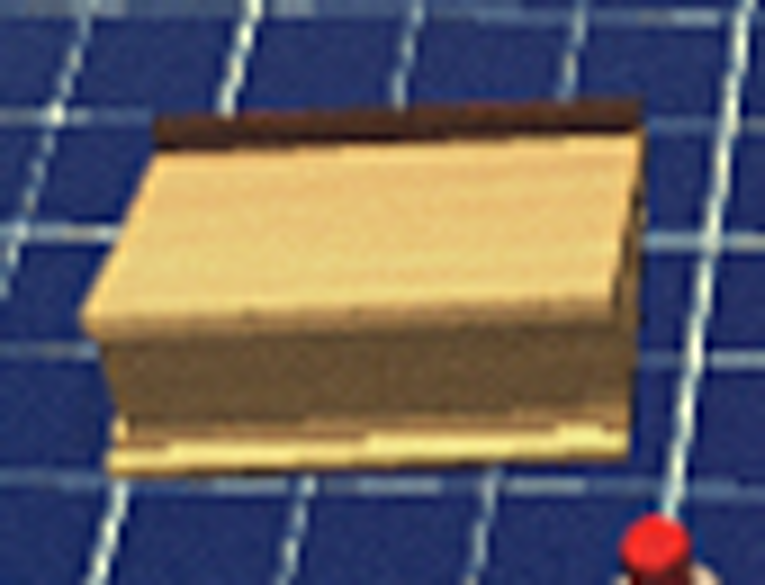

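```bash
python3 - <<'E'
from h import *
g=lambda p:(np.array(p,float)+.5)/9-.5+[130,205]
for p,z,x in ([(105,475),(628,462)],0,.06),([(157,154),(640,134)],.014,-.05),([(83,322),(615,305)],.053,.047):
    w=P(g(p),z,"scene"); d=w[1]-w[0]; a=np.arctan2(d[1],d[0])-np.pi/2; print(np.linalg.norm(d).round(3),np.degrees(a).round(1),(w.mean(0)-x*np.array([np.cos(a),np.sin(a)])).round(4))
im=cv2.imread("pics/scene0.png")
# scene check of pots
print("yel",seg(im,(590,265,625,305),[20,120,80],[35,255,255],.019,"scene")); 
for lo,hi in (([0,120,80],[9,255,255]),([170,120,80],[180,255,255])): print("red",seg(im,(495,270,525,308),lo,hi,.019,"scene"))
print("orange",seg(im,(360,345,485,440),[8,120,80],[25,255,255],.008,"scene"))
# target world points
r=lambda c,a,x,y:(np.array(c)+[x*np.cos(np.radians(a))-y*np.sin(np.radians(a)),x*np.sin(np.radians(a))+y*np.cos(np.radians(a))]).round(4)
for n,c,a in(("orange",(.635,.008),9.9),("black",(.5745,.231),-13.3)):
    print(n,r(c,a,-.022,0),r(c,a,.034,0))
E
```

```text
0.142 3.0 [ 0.5964 -0.2384]
0.139 4.3 [ 0.5972 -0.2389]
0.141 3.5 [ 0.6006 -0.2367]
yel {'n': 140, 'mean': array([0.3927, 0.3325]), 'rc': (0.3938, 0.3326), 'size': (0.028, 0.071), 'rect': 72.1, 'pca': np.float64(161.6), 'ext': array([0.032, 0.081])}
red {'n': 136, 'mean': array([0.4069, 0.1572]), 'rc': (0.4071, 0.1573), 'size': (0.027, 0.062), 'rect': 80.8, 'pca': np.float64(171.0), 'ext': array([0.031, 0.071])}
red {'n': 16, 'mean': array([0.4022, 0.1595]), 'rc': (0.4069, 0.1591), 'size': (0.025, 0.068), 'rect': 86.2, 'pca': np.float64(173.5), 'ext': array([0.031, 0.114])}
orange {'n': 2589, 'mean': array([0.6398, 0.008 ]), 'rc': (0.6366, 0.008), 'size': (0.138, 0.151), 'rect': 10.1, 'pca': np.float64(101.5), 'ext': array([0.155, 0.174])}
orange [0.6133 0.0042] [0.6685 0.0138]
black [0.5531 0.2361] [0.6076 0.2232]
```

```bash
cat > go.py <<'E'
import sys; from h import *
from scipy.spatial.transform import Rotation as Ro
s=observe(); p=s["eef_pos"]; R=Ro.from_euler("xyz",s["tcp_rot"],degrees=True); y=s["tcp_rot"][2]
print("t",round(s["t"],2),"pos",p.round(4),"yaw",round(y,1),"open_mm",round(s["opening"]*94,1),"grip",round(float(s["finger_force"]),1))
a=list(map(float,sys.argv[1:]))
for i in range(0,len(a),4):
    x=R.inv().apply(np.array(a[i:i+3])-p)/.2; d=(a[i+3]-y+90)%180-90
    print("d",x.round(3),"rows",np.ceil(np.linalg.norm(x)*.2/.0625),"twist",round(-d/180,4),"rows",np.ceil(abs(d)/10.7))
E
python3 go.py .394 .334 .12 189.9  .394 .334 .032 189.9
```

```text
t 0.1 pos [0.1413 0.5567 0.2264] yaw 165.7 open_mm 93.9 grip 0.0
d [-1.499 -0.767  0.533] rows 6.0 twist -0.1342 rows 3.0
d [-1.499 -0.766  0.973] rows 7.0 twist -0.1342 rows 3.0
```

```bash
python3 -m crank '[[[0.3,-1,-0.767,0.4,-0.134],[0.3,-1,-0.767,0.4,-0.134],[0.3,-1,-0.767,0.4,-0.134],[0.3,-1,-0.767,0.4,-0.134]]]' 20; python3 go.py .394 .334 .08 189.9  .394 .334 .032 189.9
```

```text
t: 0.6
eef_pos: [0.2861, 0.3733, 0.1529]
tcp_rot: [-180.0, 0.0, -170.1]
force: [1.2, 0.7, -0.6]
opening: 0.705
finger_force: 0.0
t 0.6 pos [0.2861 0.3733 0.1529] yaw -170.1 open_mm 66.3 grip 0.0
d [-0.497 -0.286  0.365] rows 3.0 twist 0.0001 rows 1.0
d [-0.497 -0.286  0.605] rows 3.0 twist 0.0001 rows 1.0
```

```bash
python3 -m crank '[[[0.3,-0.497,-0.286,0.3,0],[0.3,-0.497,-0.286,0.3,0],[0.3,-0.497,-0.286,0.3,0],[0.3,-0.497,-0.286,0.605,0],[0.3,-0.497,-0.286,0.605,0],[0.3,-0.497,-0.286,0.605,0],[1,-0.497,-0.286,0.605,0],[1,-0.497,-0.286,0.605,0],[1,-0.497,-0.286,0.605,0],[1,-0.497,-0.286,0.605,0]]]' 20; python3 go.py .394 .334 .032 189.9
```

```text
t: 1.85
eef_pos: [0.3935, 0.3356, 0.0333]
tcp_rot: [180.0, 0.0, -170.1]
force: [-0.7, -0.1, 4.7]
opening: 0.318
finger_force: 20.1
t 1.85 pos [0.3935 0.3356 0.0333] yaw -170.1 open_mm 29.9 grip 20.1
d [-0.001 -0.009  0.006] rows 1.0 twist -0.0002 rows 1.0
```

```bash
python3 -m crank '[[[1,0,0,-0.3,0],[1,-0.7,0.9,-0.35,0],[1,-0.7,0.9,-0.35,0],[1,-0.7,0.9,-0.35,0],[1,-0.7,0.9,-0.35,0],[1,-0.7,0.9,-0.35,0]]]'; python3 go.py .6685 .0138 .08 189.9 .6685 .0138 .0385 189.9
```

```text
t: 2.6
eef_pos: [0.5009, 0.5389, 0.1017]
tcp_rot: [180.0, 0.0, -170.1]
force: [-0.7, -1.2, -0.3]
opening: 0.318
finger_force: 20.0
t 2.6 pos [0.5009 0.5389 0.1017] yaw -170.1 open_mm 29.9 grip 20.0
d [-0.372 -2.731  0.107] rows 9.0 twist 0.0003 rows 1.0
d [-0.372 -2.731  0.315] rows 9.0 twist 0.0003 rows 1.0
```

I guessed the sign of dy wrong. Nothing was touched, so I'll take the numbers from the helper.

```bash
python3 -m crank '[[[1,0,-1,-0.15,0],[1,0,-1,-0.15,0],[1,0,-1,-0.15,0],[1,0,-1,-0.15,0]]]';  python3 -m crank '[[[1,-0.2,-1,0,0],[1,-0.2,-1,0,0],[1,-0.2,-1,0,0],[1,-0.2,-1,0,0]]]'; python3 go.py .6685 .0138 .1 189.9 .6685 .0138 .0385 189.9
```

```text
t: 3.1
eef_pos: [0.5345, 0.3355, 0.1331]
tcp_rot: [-179.9, -0.0, -170.4]
force: [-0.1, 0.7, -0.5]
opening: 0.314
finger_force: 20.0
t: 3.6
eef_pos: [0.6086, 0.1465, 0.1325]
tcp_rot: [-180.0, -0.0, -170.4]
force: [-0.6, -0.2, -1.1]
opening: 0.315
finger_force: 20.0
t 3.6 pos [0.6086 0.1465 0.1325] yaw -170.4 open_mm 29.6 grip 20.0
d [-0.184 -0.704  0.163] rows 3.0 twist -0.0015 rows 1.0
d [-0.185 -0.704  0.47 ] rows 3.0 twist -0.0015 rows 1.0
```

```bash
python3 -m crank '[[[1,-0.185,-0.704,0.1,0],[1,-0.185,-0.704,0.1,0],[1,-0.185,-0.704,0.1,0],[1,-0.185,-0.704,0.4,0],[1,-0.185,-0.704,0.4,0],[1,-0.185,-0.704,0.47,0],[1,-0.185,-0.704,0.47,0],[1,-0.185,-0.704,0.47,0]]]'; python3 go.py .6685 .0138 .0385 189.9
```

```text
t: 4.6
eef_pos: [0.67, 0.0178, 0.0406]
tcp_rot: [-180.0, 0.2, -170.1]
force: [0.1, -0.1, -1.0]
opening: 0.321
finger_force: 20.0
t 4.6 pos [0.67   0.0178 0.0406] yaw -170.1 open_mm 30.2 grip 20.0
d [ 0.011 -0.018  0.01 ] rows 1.0 twist 0.0001 rows 1.0
```

```bash
python3 -m crank '[[[1,0.01,-0.018,0.012,0],[1,0.01,-0.018,0.012,0],[0.4,0.01,-0.018,0.012,0],[0.4,0.01,-0.018,0.012,0],[0.4,0.01,-0.018,0.012,0],[0.4,0.01,-0.018,-0.25,0],[0.4,0.01,-0.018,-0.4,0]]]'; python3 go.py .407 .1595 .09 166.7 .407 .1595 .032 166.7
```

```text
t: 5.48
eef_pos: [0.6684, 0.0134, 0.1209]
tcp_rot: [-180.0, 0.1, -170.1]
force: [0.1, 0.3, 0.3]
opening: 0.601
finger_force: 0.0
t 5.47 pos [0.6684 0.0134 0.1209] yaw -170.1 open_mm 56.5 grip 0.0
d [1.163 0.944 0.151] rows 5.0 twist 0.1287 rows 3.0
d [1.164 0.944 0.441] rows 5.0 twist 0.1287 rows 3.0
```

```bash
python3 -m crank '[[[0.3,1,0.85,0,0.129],[0.3,1,0.85,0,0.129],[0.3,1,0.85,0,0.129],[0.3,1,0.85,0,0.129],[0.3,1,0.85,0,0.129]]]'; python3 go.py .407 .1595 .09 166.7 .407 .1595 .032 166.7
```

```text
t: 6.1
eef_pos: [0.4372, 0.1479, 0.1179]
tcp_rot: [-180.0, -0.2, 166.8]
force: [0.2, -0.2, 0.5]
opening: 0.703
finger_force: 0.0
t 6.1 pos [0.4372 0.1479 0.1179] yaw 166.8 open_mm 66.1 grip 0.0
d [0.16  0.022 0.14 ] rows 1.0 twist 0.0007 rows 1.0
d [0.159 0.022 0.43 ] rows 2.0 twist 0.0007 rows 1.0
```

```bash
python3 -m crank '[[[0.3,0.16,0.022,0.1,0],[0.3,0.16,0.022,0.3,0],[0.3,0.16,0.022,0.43,0],[0.3,0.16,0.022,0.43,0],[0.3,0.16,0.022,0.43,0],[1,0.16,0.022,0.43,0],[1,0.16,0.022,0.43,0],[1,0.16,0.022,0.43,0],[1,0.16,0.022,0.43,0]]]'; python3 go.py .6076 .2232 .12 166.7 .6076 .2232 .038 166.7
```

```text
t: 7.22
eef_pos: [0.4113, 0.1583, 0.033]
tcp_rot: [180.0, 0.0, 166.6]
force: [0.2, 0.6, 2.5]
opening: 0.315
finger_force: 20.1
t 7.22 pos [0.4113 0.1583 0.033 ] yaw 166.6 open_mm 29.6 grip 20.1
d [-0.88   0.542 -0.435] rows 4.0 twist -0.0003 rows 1.0
d [-0.88   0.542 -0.025] rows 4.0 twist -0.0003 rows 1.0
```

```bash
python3 -m crank '[[[1,0,0,-0.3,0],[1,-0.88,0.542,-0.3,0],[1,-0.88,0.542,-0.3,0],[1,-0.88,0.542,-0.3,0],[1,-0.88,0.542,-0.3,0],[1,-0.88,0.542,-0.1,0],[1,-0.88,0.542,-0.03,0],[1,-0.88,0.542,-0.03,0],[1,-0.88,0.542,-0.03,0]]]'; python3 go.py .6076 .2232 .038 166.7
```

```text
t: 8.35
eef_pos: [0.6074, 0.2231, 0.039]
tcp_rot: [180.0, 0.0, 166.6]
force: [-0.2, 0.5, 0.2]
opening: 0.312
finger_force: 20.0
t 8.35 pos [0.6074 0.2231 0.039 ] yaw 166.6 open_mm 29.4 grip 20.0
d [-0.001  0.001  0.005] rows 1.0 twist -0.0003 rows 1.0
```

```bash
python3 -m crank '[[[1,0,0,0.005,0],[0.4,0,0,0.005,0],[0.4,0,0,0.005,0],[0.4,0,0,0.005,0],[0.4,0,0,-0.25,0],[0.4,0,0,-0.4,0]]]'; python3 go.py .4305 -.006 .1 179 .4305 -.006 .032 179
```

```text
t: 9.1
eef_pos: [0.6084, 0.2233, 0.1209]
tcp_rot: [179.9, 0.1, 166.6]
force: [0.8, -0.9, 0.3]
opening: 0.599
finger_force: 0.0
t 9.1 pos [0.6084 0.2233 0.1209] yaw 166.6 open_mm 56.3 grip 0.0
d [ 0.601 -1.321  0.102] rows 5.0 twist -0.0686 rows 2.0
d [ 0.602 -1.322  0.442] rows 5.0 twist -0.0686 rows 2.0
```

```bash
python3 -m crank '[[[0.35,0.6,-1,0.05,-0.069],[0.35,0.6,-1,0.05,-0.069],[0.35,0.6,-1,0.05,-0.069],[0.35,0.6,-1,0.05,-0.069],[0.35,0.6,-1,0.05,-0.069]]]'; python3 go.py .4305 -.006 .09 179 .4305 -.006 .027 179
```

```text
t: 9.72
eef_pos: [0.4419, 0.0549, 0.1081]
tcp_rot: [-180.0, -0.1, 178.9]
force: [1.4, 0.5, 0.3]
opening: 0.648
finger_force: 0.0
t 9.72 pos [0.4419 0.0549 0.1081] yaw 178.9 open_mm 60.9 grip 0.0
d [ 0.051 -0.306  0.091] rows 2.0 twist -0.0006 rows 1.0
d [ 0.05  -0.306  0.406] rows 2.0 twist -0.0006 rows 1.0
```

```bash
python3 -m crank '[[[0.35,0.05,-0.306,0,0],[0.35,0.05,-0.306,0,0],[0.35,0.05,-0.306,0.25,0],[0.35,0.05,-0.306,0.4,0],[0.35,0.05,-0.306,0.406,0],[0.35,0.05,-0.306,0.406,0],[1,0.05,-0.306,0.406,0],[1,0.05,-0.306,0.406,0],[1,0.05,-0.306,0.406,0],[1,0.05,-0.306,0.406,0]]]' 15; python3 go.py .5531 .2361 .1 76.7 .5531 .2361 .032 76.7
```

```text
t: 10.98
eef_pos: [0.4338, -0.0049, 0.0279]
tcp_rot: [-180.0, 0.0, 179.1]
force: [-0.3, -1.1, 2.0]
opening: 0.275
finger_force: 15.0
t 10.97 pos [ 0.4338 -0.0049  0.0279] yaw 179.1 open_mm 25.8 grip 15.0
d [-0.577  1.215 -0.36 ] rows 5.0 twist -0.4314 rows 8.0
d [-0.577  1.215 -0.02 ] rows 5.0 twist -0.4314 rows 8.0
```

```bash
python3 -m crank '[[[1,0,0,-0.3,0],[1,-0.57,1,-0.4,0.569],[1,-0.57,1,-0.4,0.569],[1,-0.57,1,-0.4,0.569],[1,-0.57,1,-0.4,0.569],[1,-0.57,1,-0.4,0.569],[1,-0.57,1,-0.4,0.569],[1,-0.57,1,-0.4,0.569],[1,-0.57,1,-0.4,0.569],[1,-0.57,1,-0.4,0.569]]]'; python3 go.py .5531 .2361 .08 76.7 .5531 .2361 .033 76.7
```

```text
t: 12.22
eef_pos: [0.5504, 0.1932, 0.1071]
tcp_rot: [-180.0, 0.0, 85.0]
force: [0.3, -0.1, 0.2]
opening: 0.274
finger_force: 15.0
t 12.22 pos [0.5504 0.1932 0.1071] yaw 85.0 open_mm 25.8 grip 15.0
d [ 0.215 -0.005  0.136] rows 1.0 twist 0.0461 rows 1.0
d [ 0.215 -0.005  0.371] rows 2.0 twist 0.0461 rows 1.0
```

```bash
python3 -m crank '[[[1,0.215,-0.005,0,0.046],[1,0.215,-0.005,0,0.046],[1,0.215,-0.005,0.2,0.046],[1,0.215,-0.005,0.33,0.046],[1,0.215,-0.005,0.371,0.046],[1,0.215,-0.005,0.371,0.046],[1,0.215,-0.005,0.371,0.046]]]'; python3 go.py .5531 .2361 .033 76.7
```

```text
t: 13.1
eef_pos: [0.5541, 0.2361, 0.0342]
tcp_rot: [179.9, -0.0, 77.1]
force: [-0.5, -0.3, -0.2]
opening: 0.277
finger_force: 15.0
t 13.1 pos [0.5541 0.2361 0.0342] yaw 77.1 open_mm 26.1 grip 15.0
d [-0.001 -0.005  0.006] rows 1.0 twist 0.0021 rows 1.0
```

```bash
python3 -m crank '[[[1,0,0,0.006,0],[0.53,0,0,0.006,0],[0.53,0,0,0.006,0],[0.53,0,0,0.006,0],[0.53,0,0,-0.25,0],[0.4,0,0,-0.4,0]]]'; python3 go.py .4 -.1704 .1 3.4
```

```text
t: 13.85
eef_pos: [0.5541, 0.2365, 0.1154]
tcp_rot: [179.9, -0.1, 77.1]
force: [-0.4, -1.4, 0.7]
opening: 0.545
finger_force: 0.0
t 13.85 pos [0.5541 0.2365 0.1154] yaw 77.1 open_mm 51.2 grip 0.0
d [-2.156 -0.297  0.074] rows 7.0 twist 0.4093 rows 7.0
```

```bash
python3 -m crank '[[[0.35,-1,-0.15,0,0.2],[0.35,-1,-0.15,0,0.2],[0.35,-1,-0.15,0,0.2],[0.35,-1,-0.15,0,0.2]]]'; python3 go.py .4 -.1704 .1 3.4
```

```text
t: 14.35
eef_pos: [0.4779, 0.0457, 0.1132]
tcp_rot: [-180.0, 0.0, 40.7]
force: [-0.4, 0.4, 0.3]
opening: 0.648
finger_force: 0.0
t 14.35 pos [0.4779 0.0457 0.1132] yaw 40.7 open_mm 60.9 grip 0.0
d [-1.     0.565  0.067] rows 4.0 twist 0.2074 rows 4.0
```

```bash
python3 -m crank '[[[0.35,-1,0.565,0.06,0.207],[0.35,-1,0.565,0.06,0.207],[0.35,-1,0.565,0.06,0.207],[0.35,-1,0.565,0.06,0.207],[0.35,-1,0.565,0.06,0.207]]]'; python3 go.py .4 -.1704 .027 3.4
```

```text
t: 14.98
eef_pos: [0.403, -0.1707, 0.1016]
tcp_rot: [180.0, -0.1, 3.6]
force: [-0.4, 1.3, -0.4]
opening: 0.65
finger_force: 0.0
t 14.97 pos [ 0.403  -0.1707  0.1016] yaw 3.6 open_mm 61.1 grip 0.0
d [-0.015 -0.003  0.373] rows 2.0 twist 0.001 rows 1.0
```

```bash
python3 -m crank '[[[0.35,0,0,0.2,0],[0.35,0,0,0.35,0],[0.35,0,0,0.375,0],[0.35,0,0,0.375,0],[1,0,0,0.375,0],[1,0,0,0.375,0],[1,0,0,0.375,0],[1,0,0,0.375,0]]]'; python3 go.py .6133 .0042 .1 99.9
```

```text
t: 15.98
eef_pos: [0.4029, -0.1688, 0.0267]
tcp_rot: [180.0, -0.0, 3.8]
force: [0.3, 0.5, 1.4]
opening: 0.271
finger_force: 15.0
t 15.97 pos [ 0.4029 -0.1688  0.0267] yaw 3.8 open_mm 25.5 grip 15.0
d [ 1.107 -0.793 -0.366] rows 5.0 twist 0.4662 rows 8.0
```

```bash
python3 -m crank '[[[1,0,0,-0.3,0],[1,1,-0.79,-0.4,-0.534],[1,1,-0.79,-0.4,-0.534],[1,1,-0.79,-0.4,-0.534],[1,1,-0.79,-0.4,-0.534],[1,1,-0.79,-0.4,-0.534],[1,1,-0.79,-0.4,-0.534],[1,1,-0.79,-0.4,-0.534],[1,1,-0.79,-0.4,-0.534],[1,1,-0.79,-0.4,-0.534]]]'; python3 go.py .6133 .0042 .08 99.9 .6133 .0042 .032 99.9
```

```text
t: 17.23
eef_pos: [0.5915, 0.0024, 0.1059]
tcp_rot: [-180.0, -0.0, 100.3]
force: [0.4, -0.8, -0.5]
opening: 0.275
finger_force: 15.0
t 17.23 pos [0.5915 0.0024 0.1059] yaw 100.3 open_mm 25.8 grip 15.0
d [-0.011  0.109  0.129] rows 1.0 twist 0.0021 rows 1.0
d [-0.011  0.109  0.369] rows 2.0 twist 0.0021 rows 1.0
```

```bash
python3 -m crank '[[[1,-0.011,0.109,0,0.002],[1,-0.011,0.109,0,0.002],[1,-0.011,0.109,0.2,0.002],[1,-0.011,0.109,0.33,0.002],[1,-0.011,0.109,0.37,0.002],[1,-0.011,0.109,0.37,0.002],[1,-0.011,0.109,0.37,0.002]]]'; python3 go.py .6133 .0042 .032 99.9
```

```text
t: 18.1
eef_pos: [0.6144, 0.0038, 0.0333]
tcp_rot: [179.9, 0.0, 99.6]
force: [-0.3, 0.4, -0.3]
opening: 0.277
finger_force: 15.0
t 18.1 pos [0.6144 0.0038 0.0333] yaw 99.6 open_mm 26.0 grip 15.0
d [ 0.003 -0.005  0.007] rows 1.0 twist -0.0018 rows 1.0
```

```bash
python3 -m crank '[[[1,0,0,0.007,0],[0.53,0,0,0.007,0],[0.53,0,0,0.007,0],[0.53,0,0,0.007,0],[0.53,0,0,-0.25,0],[0.55,0,0,-0.45,0],[0.55,0,0,-0.45,0]]]'; python3 go.py .3682 -.3208 .12 162.8
```

```text
t: 18.98
eef_pos: [0.6171, 0.0036, 0.127]
tcp_rot: [179.5, 0.2, 99.6]
force: [0.8, -0.6, 0.4]
opening: 0.449
finger_force: 0.0
t 18.98 pos [0.6171 0.0036 0.127 ] yaw 99.6 open_mm 42.2 grip 0.0
d [-1.392 -1.497  0.026] rows 7.0 twist -0.3512 rows 6.0
```

```bash
python3 -m crank '[[[0.6,-0.9,-0.95,0,-0.2],[0.6,-0.9,-0.95,0,-0.2],[0.6,-0.9,-0.95,0,-0.2],[0.6,-0.9,-0.95,0,-0.2],[0.6,-0.9,-0.95,0,-0.2],[0.6,-0.9,-0.95,0,-0.2]]]'; python3 go.py .3682 -.3208 .09 162.8
```

```text
t: 19.73
eef_pos: [0.4547, -0.2057, 0.1211]
tcp_rot: [-180.0, -0.1, 135.4]
force: [0.3, -0.1, -0.3]
opening: 0.398
finger_force: 0.0
t 19.73 pos [ 0.4547 -0.2057  0.1211] yaw 135.4 open_mm 37.5 grip 0.0
d [-0.097 -0.713  0.155] rows 3.0 twist -0.1524 rows 3.0
```

```bash
python3 -m crank '[[[0.6,-0.097,-0.713,0.15,-0.152],[0.6,-0.097,-0.713,0.15,-0.152],[0.6,-0.097,-0.713,0.15,-0.152],[0.6,-0.097,-0.713,0.15,-0.152],[0.6,-0.097,-0.713,0.15,-0.152]]]'; python3 go.py .3682 -.3208 .05 162.8 .3682 -.3208 .028 162.8; python3 - <<'E'
from h import *
im=read_camera("scene"); cv2.imwrite("pics/s1.png",cv2.resize(im[120:300,100:400],(800,480),interpolation=cv2.INTER_CUBIC))
E
```

```text
t: 20.35
eef_pos: [0.3711, -0.3194, 0.0919]
tcp_rot: [179.9, -0.0, 162.9]
force: [0.9, 0.8, 0.2]
opening: 0.399
finger_force: 0.0
t 20.35 pos [ 0.3711 -0.3194  0.0919] yaw 162.9 open_mm 37.5 grip 0.0
d [ 0.012 -0.011  0.21 ] rows 1.0 twist 0.0007 rows 1.0
d [ 0.011 -0.011  0.32 ] rows 2.0 twist 0.0007 rows 1.0
```

View pics/s1.png

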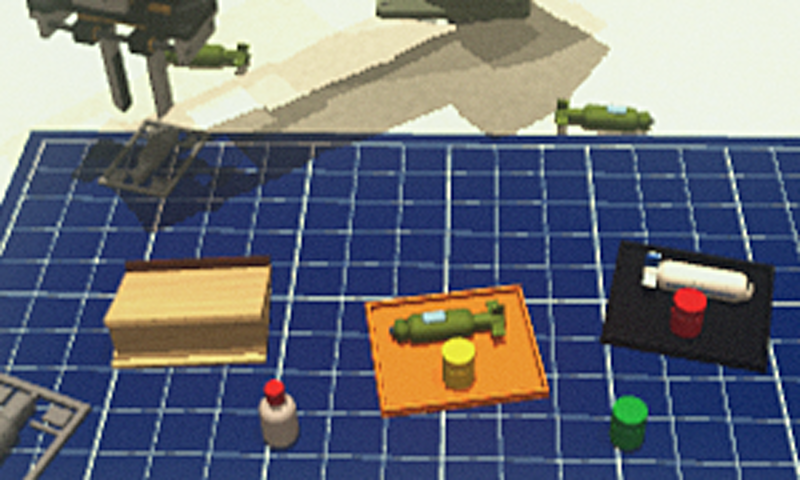

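The scene view shows the fighter (445,322) and yellow pot (458,362) flat in the orange tray. The airliner (705,280) and red pot (688,312) are flat in the black tray. The gripper is over the small frame (155,155).

```bash
python3 -m crank '[[[0.6,0.011,-0.011,0.15,0],[0.6,0.011,-0.011,0.27,0],[0.6,0.011,-0.011,0.32,0],[0.6,0.011,-0.011,0.32,0],[1,0.011,-0.011,0.32,0],[1,0.011,-0.011,0.32,0],[1,0.011,-0.011,0.32,0],[1,0.011,-0.011,0.32,0],[1,0.011,-0.011,0.15,0],[1,0.011,-0.011,-0.3,0]]]' 20; python3 go.py .5875 -.2375 .13 94
```

```text
t: 21.65
eef_pos: [0.3654, -0.3199, 0.123]
tcp_rot: [179.8, -0.4, 162.9]
force: [0.9, -0.7, -0.8]
opening: 0.253
finger_force: 20.0
t 21.65 pos [ 0.3654 -0.3199  0.123 ] yaw 162.9 open_mm 23.8 grip 20.0
d [-0.94   0.72  -0.038] rows 4.0 twist 0.3829 rows 7.0
```

```bash
python3 -m crank '[[[1,-0.94,0.72,-0.04,0.383],[1,-0.94,0.72,-0.04,0.383],[1,-0.94,0.72,-0.04,0.383],[1,-0.94,0.72,-0.04,0.383],[1,-0.94,0.72,-0.04,0.383],[1,-0.94,0.72,-0.04,0.383],[1,-0.94,0.72,-0.04,0.383],[1,-0.94,0.72,-0.04,0.383],[1,-0.94,0.72,-0.04,0.383]]]'; python3 go.py .5875 -.2375 .085 94;  python3 - <<'E'
from h import *
a=read_camera("scene")[130:290,110:270]; b=read_camera("top")[110:270,290:400]; f=lambda q:cv2.resize(q,None,fx=2.9,fy=2.9,interpolation=cv2.INTER_CUBIC)
cv2.imwrite("pics/s2.png",np.hstack([f(a),f(b)]))
E
```

```text
t: 22.78
eef_pos: [0.5892, -0.2396, 0.1325]
tcp_rot: [-180.0, -0.0, 94.1]
force: [-0.2, 0.4, -1.6]
opening: 0.25
finger_force: 20.0
t 22.77 pos [ 0.5892 -0.2396  0.1325] yaw 94.1 open_mm 23.5 grip 20.0
d [ 0.011 -0.007  0.237] rows 1.0 twist 0.0004 rows 1.0
```

View pics/s2.png

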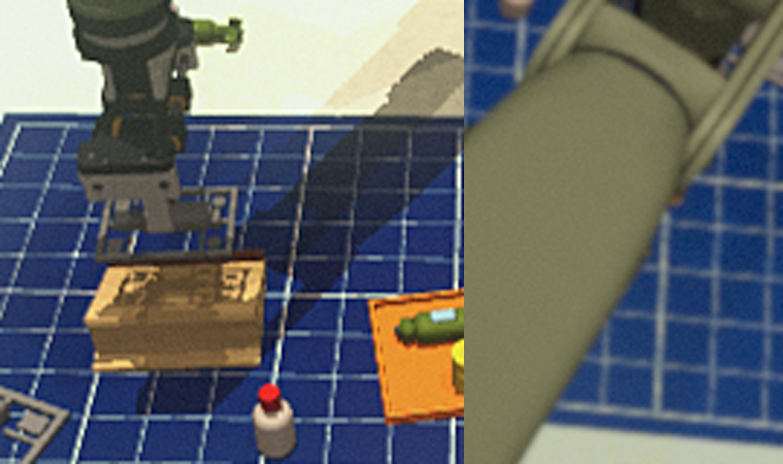

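The left half shows the frame held level above the rest, with its near corners at about (97,262) and (234,248) and a far corner at (237,187). I'll check its position against the rest.

```bash
python3 - <<'E'
from h import *
w=P((np.array([(97,262),(235,249),(238,187)],float)+.5)/2.9-.5+[110,130],.106,"scene"); e=np.diff(w,axis=0)
print(w,np.linalg.norm(e,axis=1),np.degrees(np.arctan2(e[:,1],e[:,0])))
c=(w[0]+w[2])/2; d=c-[.597,-.2375]; a=np.radians(4); print("centre",c,"easel x,y",d[0]*np.cos(a)+d[1]*np.sin(a),-d[0]*np.sin(a)+d[1]*np.cos(a))
E
python3 -m crank '[[[1,0.011,-0.007,0.15,0],[1,0.011,-0.007,0.237,0],[1,0.011,-0.007,0.237,0],[1,0.011,-0.007,0.237,0]]]'; python3 go.py .5875 -.2375 .075 94
```

```text
[[ 0.63576502 -0.28730081]
 [ 0.61918335 -0.17823359]
 [ 0.54523904 -0.18595195]] [0.11032049 0.07434604] [  98.64457619 -174.04099931]
centre [ 0.59050203 -0.23662638] easel x,y -0.006421196216687923 0.0013247678479415925
t: 23.38
eef_pos: [0.5885, -0.2378, 0.0861]
tcp_rot: [179.9, 0.0, 94.0]
force: [-0.4, 0.0, -0.2]
opening: 0.253
finger_force: 20.0
t 23.38 pos [ 0.5885 -0.2378  0.0861] yaw 94.0 open_mm 23.8 grip 20.0
d [ 0.002 -0.005  0.055] rows 1.0 twist 0.0 rows 1.0
```

```bash
python3 -m crank '[[[1,0,-0.005,0.03,0],[1,0,-0.005,0.03,0]]]'; python3 -m crank '[[[1,0,0,0.015,0],[1,0,0,0.015,0]]]';python3 -m crank '[[[1,0,0,0.01,0],[1,0,0,0.01,0]]]'
```

```text
t: 23.62
eef_pos: [0.5869, -0.2375, 0.0794]
tcp_rot: [-180.0, 0.0, 94.0]
force: [0.1, 0.5, -1.3]
opening: 0.254
finger_force: 20.0
t: 23.88
eef_pos: [0.5868, -0.2374, 0.0762]
tcp_rot: [-180.0, -0.0, 94.0]
force: [-0.1, 0.2, -0.6]
opening: 0.254
finger_force: 20.0
t: 24.12
eef_pos: [0.5872, -0.2376, 0.0754]
tcp_rot: [180.0, 0.0, 94.0]
force: [-2.7, 0.9, 4.1]
opening: 0.255
finger_force: 20.0
```

Contact came at the height I predicted. Opening to about 38 mm.

```bash
python3 -m crank '[[[0.68,0,0,0,0],[0.65,0,0,0,0],[0.6,0,0,0,0],[0.6,0,0,0,0],[0.6,0,0,0,0]]]'; python3 - <<'E'
from h import *
a=read_camera("scene")[130:290,110:270]; cv2.imwrite("pics/s3.png",cv2.resize(a,(600,600),interpolation=cv2.INTER_CUBIC))
E
```

```text
t: 24.75
eef_pos: [0.587, -0.2375, 0.0743]
tcp_rot: [-180.0, -0.0, 94.0]
force: [0.2, 0.3, 0.7]
opening: 0.403
finger_force: 0.0
```

View pics/s3.png

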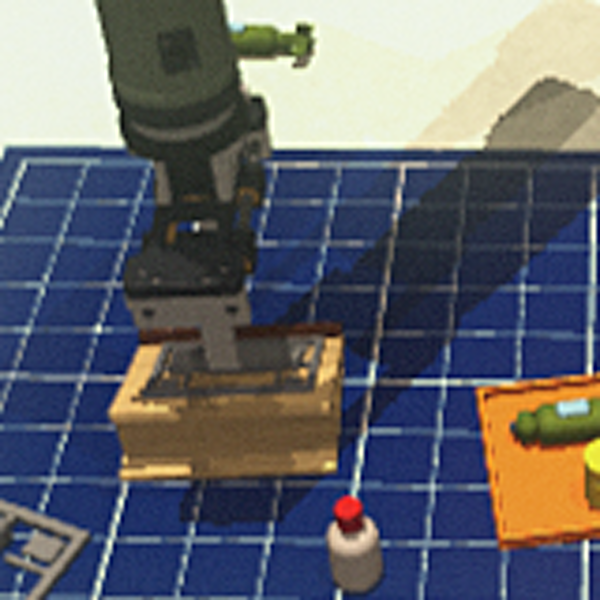

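The frame lies on the slope, with its upper edge along (138,396)–(312,387). I'll now ease it down against the ledge with the upslope finger, watching the force.

```bash
python3 -m crank '[[[0.6,0,-0.02,0,0],[0.6,0,-0.02,0,0],[0.6,0,-0.03,0.04,0],[0.6,0,-0.03,0.04,0]]]'; python3 -m crank '[[[0.6,0,-0.015,0,0],[0.6,0,-0.025,0,0],[0.6,0,-0.025,0,0]]]'; python3 go.py .597 -.2375 .066 94
```

```text
t: 25.3
eef_pos: [0.58, -0.2374, 0.0652]
tcp_rot: [-179.9, -0.1, 94.0]
force: [0.0, -0.1, -0.2]
opening: 0.397
finger_force: 0.0
t: 25.68
eef_pos: [0.5759, -0.2383, 0.0666]
tcp_rot: [180.0, 0.0, 94.0]
force: [-0.2, -0.1, 0.0]
opening: 0.402
finger_force: 0.0
t 25.68 pos [ 0.5759 -0.2383  0.0666] yaw 94.0 open_mm 37.8 grip 0.0
d [-0.003  0.106  0.003] rows 1.0 twist -0.0001 rows 1.0
```

```bash
for i in 1 2 3; do python3 -m crank '[[[0.6,0,-0.01,0,0],[0.6,0,-0.01,0,0]]]' | grep -E "eef_pos|force:"; done; python3 - <<'E'
from h import *
a=read_camera("scene")[130:290,110:270]; cv2.imwrite("pics/s4.png",cv2.resize(a,(600,600),interpolation=cv2.INTER_CUBIC))
E
```

```text
eef_pos: [0.5739, -0.2384, 0.0665]
force: [0.4, 0.8, -0.7]
finger_force: 0.0
eef_pos: [0.5722, -0.2385, 0.0666]
force: [0.6, 0.8, -0.6]
finger_force: 0.4
eef_pos: [0.5714, -0.2387, 0.0673]
force: [4.2, 1.7, 2.2]
finger_force: 2.2
```

View pics/s4.png

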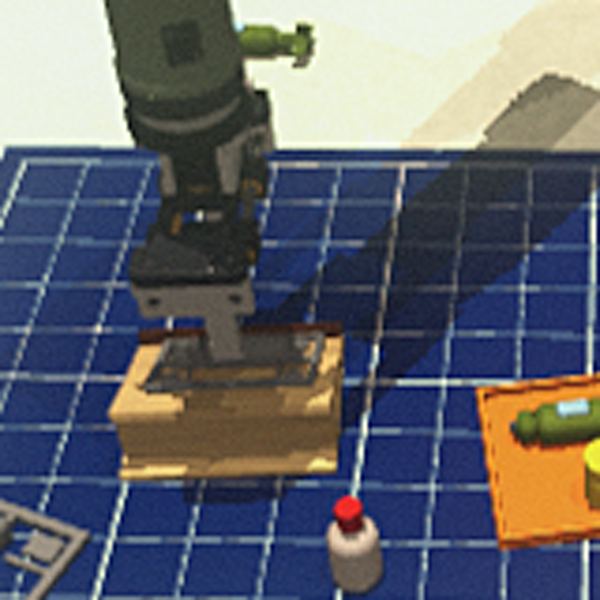

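The frame is now against the ledge: 4 N at tool x = −25 mm, as calculated. I'll back off, lift clear and look.

```bash
python3 -m crank '[[[0.6,0,0.03,0,0],[0.6,0,0.03,0,0],[0.6,0,0.035,-0.1,0],[0.6,0,0.035,-0.3,0],[0.6,0,0.035,-0.5,0],[0.6,0,0.035,-0.5,0]]]'; python3 -m crank '[[[0.6,-0.5,-0.9,-0.5,0],[0.6,-0.5,-0.9,-0.5,0],[0.6,-0.5,-0.9,-0.5,0],[0.6,-0.5,-0.9,-0.5,0],[0.6,-0.5,-0.9,-0.5,0]]]'; python3 -m crank '[[[0.6,-0.9,0,0,0],[0.6,-0.9,0,0,0],[0.6,-0.9,0,0,0],[0.6,-0.9,0,0,0],[0.6,-0.9,0,0,0]]]'; python3 - <<'E'
from h import *
a=read_camera("scene")[150:290,110:390]; cv2.imwrite("pics/s5.png",cv2.resize(a,(800,400),interpolation=cv2.INTER_CUBIC))
b=read_camera("top")[110:200,290:390]; cv2.imwrite("pics/t5.png",cv2.resize(b,(600,540),interpolation=cv2.INTER_CUBIC))
E
```

```text
t: 27.22
eef_pos: [0.5798, -0.24, 0.1724]
tcp_rot: [179.5, 0.3, 94.0]
force: [-1.3, -0.3, 0.3]
opening: 0.398
finger_force: 0.0
t: 27.85
eef_pos: [0.4028, -0.3522, 0.2677]
tcp_rot: [179.9, 0.1, 93.8]
force: [0.4, -0.9, -0.7]
opening: 0.401
finger_force: 0.0
t: 28.48
eef_pos: [0.4174, -0.5284, 0.2644]
tcp_rot: [-179.9, -0.2, 94.0]
force: [-0.4, 0.2, 1.1]
opening: 0.404
finger_force: 0.0
```

View pics/s5.png

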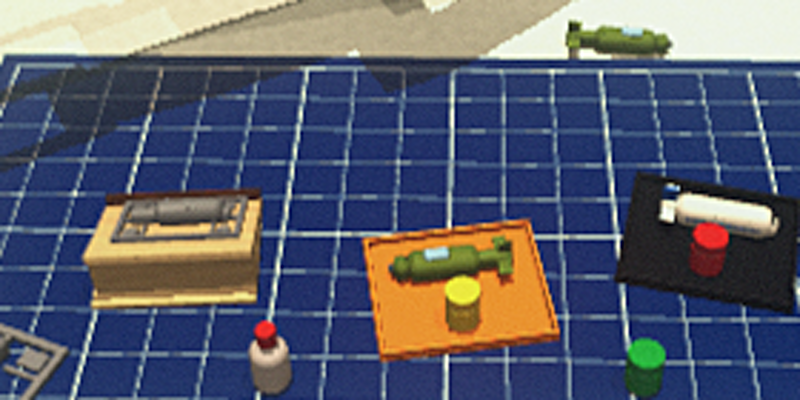

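View pics/t5.png

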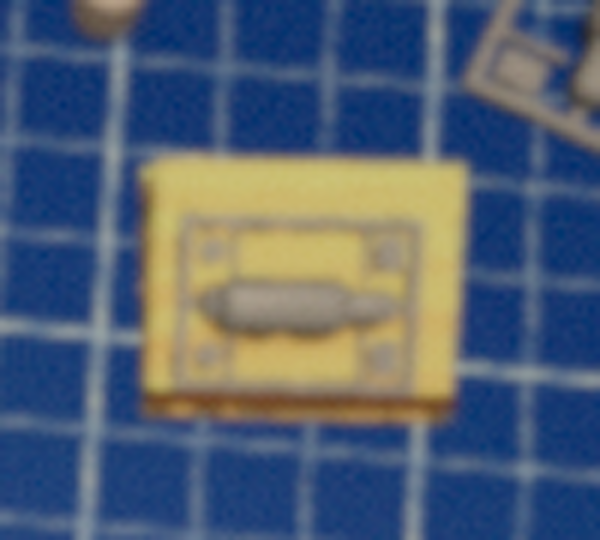

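The frame lies moulded side up on the slope, at about (180–415, 220–395) in the top crop. It is parallel to the ledge and against it, and centred to about 2 mm. The trays are full and upright, and the glue bottle and green pot have not moved.

```bash
python3 -c "
from station import *
print(hand_in())"
```

```text
the job is handed in; nothing more can be done
None
```

Job handed in at about 28.5 s of the 131 s allowed, verdict not returned: the final pictures show both kits upright in their trays, the parts frame seated against the ledge, and the green pot and glue bottle where they were.

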